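# Clamp the whetstone in its holder

## Robot

A 6-joint arm with a two-finger parallel gripper is mounted at the origin on a cart in front of the work surface, level with it; the furniture and walls round the work are solid. World frame = base frame: x ahead of the robot, y to its left, z up, the work surface at z = 0. Lengths are in m, angles in rad, forces in N, time in s.
With the tool pointing down it reaches from about 0.275 to 0.75 m from the base axis. Payload 10.2 kg.
Tool frame: the origin (TCP) lies midway between the tips of the shut fingers; the grasp point (between the pads) lies 19 mm behind it (env.hold_point_z is the distance from the TCP to the grasp point, in m); z points along the fingers, y is the line along which they close (so a half turn about z gives the same grasp; the last joint's range is limited). The gripper opens to 85 mm and grips with 20 to 120 N. Pads are 22 mm wide; open, the fingers measure 114 mm over their backs; the gripper's body (76 mm by 85 mm) begins 54 mm behind the grasp point. The pads swing forward as they close: fully open they stand 13 mm farther back than shut.
Start: joints at [-1.556, 0.313, 1.498, -0, 1.331, -0.223], TCP at [0.124, -0.51, 0.231] pointing down, gripper open.
Joint ranges: [-2.94, 2.94], [-0.97, 2.17], [0.19, 2.56], [-1.23, 4.37], [0.02, 3.11], [-2.88, 2.88]. Speed limits (rad/s): [2.39, 2.39, 3.01, 3.14, 3.14, 3.14].

## Interface

Orientations are given as a unit quaternion [x, y, z, w].
In Python, from bench import env, kinematics, monitor, eyes, job gives the robot as it stands. The module is installed in compiled form; this text tells all that it offers. Calls block until the motion is done:
- env.reach(position, orientation): joint-space move of the TCP to a pose.
- env.movel(position, velocity=0.15, frame=None, guard=None): straight line of the TCP; frame=None keeps the orientation; velocity is the mean speed in m/s. With guard (N) it stops when the force on the tool has changed by that much, and returns True; else False.
- env.set_joints(angles): joint-space move.
- env.release() and env.close_gripper(effort=None): open the fingers fully, or close them until they stop; effort is the grip in N (None keeps the last).
- env.hold(seconds).
- kinematics.ik(position, orientation): joint angles nearest the present ones, or None.
- monitor.sense(): the state.
- eyes.grab_frame(name): name is "side" or "top" or "wrist"; returns a dict with "frame" (480x640x3 uint8, red, green, blue), "mtx" (3x3 intrinsics, pixels), "view" (4x4, takes a point from world to camera coordinates). Camera axes: x right, y down, z forward; pixel columns grow to the right and rows downward; lengths in m; the calibration is good to about 2 mm. A picture is of the moment at which its call begins. There is no depth.
A pose or a line that the arm cannot do raises env.MotionError and nothing moves.
- job.hand_in(): hands the job in; it is judged then, once.
The state is a dict: "clock": time; "joints": joint angles; "qvel": joint speeds; "joint_efforts": joint torques, N m; "position": TCP position; "ee_rot": TCP orientation; "contact_force": force on the tool from outside, world axes, zero at the start; "ft_torque": the same for the moment, N m; "finger_gap": opening from 0.0 (shut) to 1.0 (fully open); "gripper_force": force on a finger pad.
Only numpy, scipy, OpenCV 4.12 (cv2) and the standard library are available. Lean on these libraries where they do the work, as an engineer would, in place of code of your own. Each camera call takes 0.05 s, during which the arm holds its last target. There are 200 camera calls.

## Task

Get the knife-sharpening set ready: take the thick, plain-faced whetstone (not the thin grooved one) from the sloping wire rack and lay it flat, same face up, on the bed of the stone holder, lengthways along its middle, between the screw-set stop and the sliding jaw. Let go of it, then push the jaw along until you feel the stone pressed firmly against the stop - firm but gentle, as the stone is brittle - and leave it held between the two. Do not disturb the other things.

Things in the scene. Friction and masses are not known exactly. Their poses are not given: they have to be found in the camera images.
- whetstone: the stone to clamp: grey block with plain flat faces, 160 (its x) x 50 (y) x 28 mm (z), about 0.42 kg. Origin at the centre of its underside, z out of the upper face. It starts lengthways on the rack's 30 degree slope, on the rack's left or right side, its +x end high and away from the robot. Its long sides are free for fingers; the other stone's edge is 60 mm away
- flattening_stone: bystander on the other side of the rack: a thinner stone, 160 x 50 x 16 mm, its upper face cut into small squares by crossing grooves. Axes and origin as for the whetstone
- drying_rack: fixed steel wire rack, 206 mm wide (y), 170 deep (x), 116 mm high at its rear; origin on the worktop under its middle; the slope rises along its x at 30 degrees. The stones lie on pairs of wires 30 mm apart, 55 mm left and right of its middle, their low ends against wire toes 14 mm high
- stone_holder: bamboo stone holder with black jaw and stop, fixed, 102 mm wide (its x), 376 long (its y, -227 to +149 mm, the stop's screw to +180); origin on the worktop, z up. Flat rubber bed 54 mm wide about x = 0, y -120 to +110 mm, 22 mm above the worktop; rods beside it at x = +-41 mm, tops at 17 mm. Stop at the +y end (robot's left), sliding jaw at the -y end
- end_stop: the stop at the holder's +y end: origin at bed height, y = +110 mm of the holder, the face's place when fully back. Its block (rubber facing 50 mm wide, 19 mm above the bed, facing -y) was set by its thumbscrew anywhere from 0 to 18 mm nearer the jaw; this is not reported and it stays put: feel for it. The stone is held once it presses on it with 6 N; over 30 N chips it
- jaw_face (a point): middle of the sliding jaw's rubber facing (50 mm wide, reaching 18 mm above the bed), 9 mm above the bed; it faces the holder's +y
- jaw_tab (a point): where to push the jaw: middle of the outer (-y) face of its upright thumb tab, 50 mm above the worktop, 45 mm behind jaw_face. The tab is 46 mm wide (x), 9 mm thick (y), its top 63 mm above the worktop; behind it there is nothing higher than 22 mm
- jaw (a joint): travel of the jaw in m along the holder's +y: 0 fully open (jaw_face at y = -120 mm of the holder), 0.09 nearly shut (y = -30 mm). It runs stiffly: about 5 N keeps it moving; it stays where left. Pushing a loose stone along the bed takes 3 to 8 N more; only when the stone has met the stop does the force climb steeply. Some 15 to 20 N on the tab in all holds the stone
- tumbler: bystander: drinking glass, 81 mm wide, 93 mm high, near the front edge between holder and rack; origin under its middle
- salt_shaker: bystander: glass salt shaker with a metal cap, 44 mm wide, 90 mm high, between holder and rack; origin under its middle
- mug: bystander: white spotted mug, 107 mm high, on a wooden coaster at the right; origin under its middle

How it is judged:
On the way, in this order (a step that is already met when the one before it is completed fails the run):
1. the whetstone lies flat on the bed between jaw and stop, released (z of whetstone in the frame of stone_holder between 0.018 and 0.026 m and angle between whetstone's own z axis and vertical below 0.06 rad and horizontal distance between whetstone and stone_holder below 0.08 m and contact force between the fingers and whetstone below 0.1 N), for 0.2 s.
2. the jaw is pushed until the stone presses on the stop with at least 6 N (contact force between end_stop and whetstone above 6 N and contact force between the fingers and whetstone below 0.1 N), for 0.2 s.
At the end, for the whole second after the job is handed in: The whetstone lies flat on the bed (within 3 degrees), upper face still up, square (3 degrees) and central across the holder (within 12 mm), still squeezed between jaw and stop (at least 2 N remains on the stop), jaw 46 to 74 mm along its travel (contact force between end_stop and whetstone above 2 N and z of whetstone in the frame of stone_holder below 0.026 m and angle between whetstone's own z axis and vertical below 0.06 rad and angle between the x axis of whetstone and the y axis of stone_holder, either way round below 0.05 rad and x of whetstone in the frame of stone_holder between -0.012 and 0.012 m and value of joint jaw between 0.046 and 0.074 m and linear speed of whetstone below 0.01 m/s); the robot touches nothing.
It fails at once if the whetstone is squeezed with more than 30 N (contact force between end_stop and whetstone above 30 N).
It fails at once if the flattening stone is disturbed (distance of flattening_stone from where it was at the start of the episode above 0.02 m).
It fails at once if the tumbler is disturbed (distance of tumbler from where it was at the start of the episode above 0.03 m).
It fails at once if the salt shaker is disturbed (distance of salt_shaker from where it was at the start of the episode above 0.03 m).
It fails at once if the mug is disturbed (distance of mug from where it was at the start of the episode above 0.03 m).
It also fails if it takes over 64 s, if anything falls off the work surface, if the arm or the gripper's body presses on something with over 40 N, if the wrist force passes 120 N, or if a joint passes its speed limit or range.

## Working session

There is one attempt and no reset: what is moved stays moved. The work goes in short steps, each a Python script; the robot and the scene stay as the last script left them, time stands still between calls to the robot, and variables do not carry over. Pictures are saved under pics/ and viewed, at most 10 in all, crops included, and the job is handed in when it is done.

```bash
mkdir -p pics; python3 - <<'E'
from bench import env, kinematics, monitor, eyes, job
import cv2,numpy as np,pickle
d={}
for n in ("side","top"):
    f=eyes.grab_frame(n); d[n]=f
    cv2.imwrite(f"pics/{n}1.png",f["frame"][:,:,::-1]); 
    c=-f["view"][:3,:3].T@f["view"][:3,3]; print(n,c.round(3),f["view"][2,:3].round(2))
pickle.dump(d,open("f1.pkl","wb"))
s=monitor.sense(); print(s); print(env.hold_point_z)
E
```

```text
side [-0.636 -0.485  1.092] [ 0.72  0.28 -0.63]
top [-0.432 -0.35   1.352] [ 0.58  0.21 -0.79]
{'clock': 0.1, 'joints': array([-1.55640449e+00,  3.13395145e-01,  1.49831855e+00, -4.27111051e-05,
        1.33100632e+00, -2.23407164e-01]), 'qvel': array([ 0.00117272, -0.001692  , -0.00217881, -0.00118579,  0.00098089,
       -0.00048387]), 'joint_efforts': array([ 2.72220161e-03, -4.12896931e+01, -2.60138744e+01, -1.54573809e-04,
        3.01057946e-03, -8.39119622e-06]), 'position': array([ 0.12364193, -0.51000904,  0.23080777]), 'ee_rot': array([ 9.92939017e-01,  1.18624579e-01,  3.81731985e-05, -5.62768206e-04]), 'contact_force': array([-0.11845139,  0.6816551 , -0.6785672 ]), 'ft_torque': array([-0.06389315,  0.03204495,  0.00647525]), 'gripper_force': 0.0, 'finger_gap': 1.0031607739899373}
0.0187
```

View pics/top1.png

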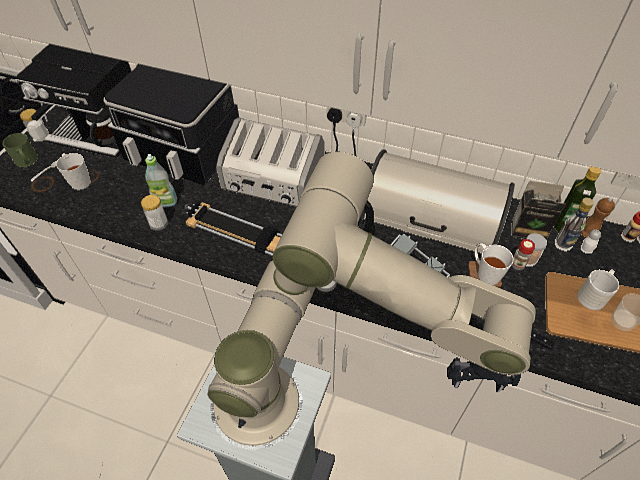

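View pics/side1.png

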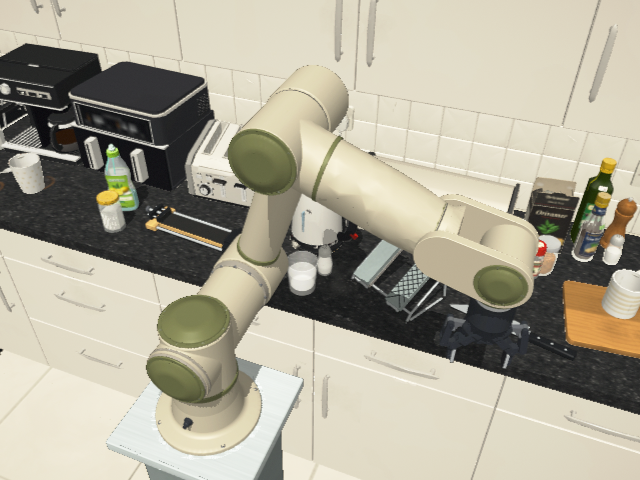

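The plain grey whetstone is on the rack's left side (side view, about 378,260) and the grooved stone on its right (415,285). The arm hides the holder's right part, so I'll swing it clear.

```bash
python3 - <<'E'
from bench import env, kinematics, monitor, eyes, job
import cv2,numpy as np,pickle
s=monitor.sense(); j=s["joints"].copy(); j[0]=-2.4; env.set_joints(j)
d={}
for n in ("side","top"):
    f=eyes.grab_frame(n); d[n]=f
    cv2.imwrite(f"pics/{n}2.png",f["frame"][:,:,::-1])
pickle.dump(d,open("f2.pkl","wb"))
a=d["side"]["frame"][190:340,110:510]
cv2.imwrite("pics/c2.png",cv2.resize(a,(800,300),interpolation=cv2.INTER_CUBIC)[:,:,::-1])
b=d["top"]["frame"][190:340,170:570]
cv2.imwrite("pics/c2.png",np.vstack([cv2.resize(x,(800,300),interpolation=cv2.INTER_CUBIC)[:,:,::-1] for x in (a,b)]))
print(monitor.sense()["clock"])
E
```

```text
1.7833
```

View pics/c2.png

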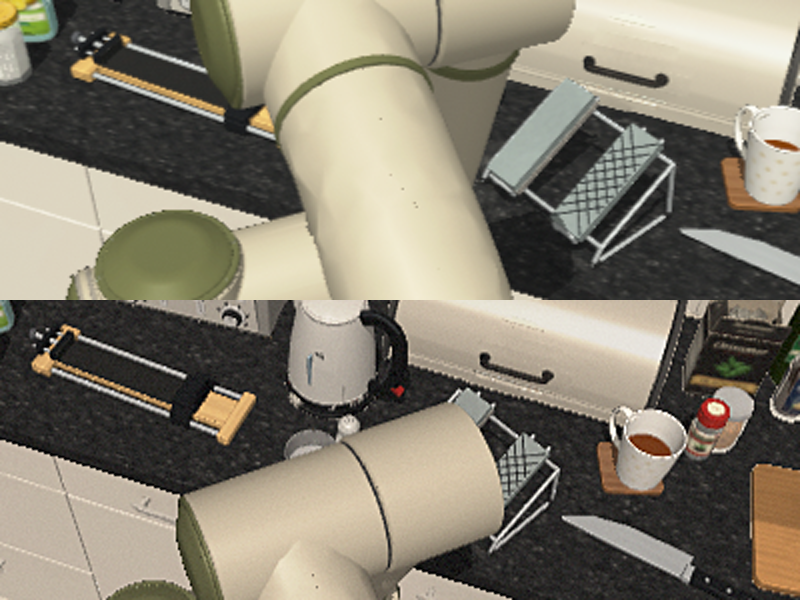

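The side crop shows the whetstone's upper-face corners at crop px (565,80), (598,97), (520,187) and (487,172). The top crop shows the holder's ends at (257,397)/(232,442) on the right and (75,330)/(35,362) on the left. I'll turn these into positions.

```bash
cat > h.py <<'E'
from bench import env, kinematics, monitor, eyes, job
import cv2,numpy as np,pickle
from scipy.spatial.transform import Rotation as R
def ray(f,uv,z):
    V=f["view"];c=-V[:3,:3].T@V[:3,3]
    d=V[:3,:3].T@np.linalg.solve(f["mtx"],[uv[0],uv[1],1.]); return c+d*(z-c[2])/d[2]
def proj(f,P):
    q=(f["view"][:3,:3]@np.atleast_2d(P).T+f["view"][:3,3:]); p=f["mtx"]@q; return (p[:2]/p[2]).T
def shot(n,name):
    f=eyes.grab_frame(n); cv2.imwrite(f"pics/{name}.png",f["frame"][:,:,::-1]); pickle.dump(f,open(name+".pkl","wb")); return f
E
python3 - <<'E'
from h import *
d=pickle.load(open("f2.pkl","rb"))
f=d["top"]
for n,p in dict(rb=(257,97),rf=(232,142),lf=(35,62),lb=(75,30)).items(): print(n,ray(f,(170+p[0]/2,190+p[1]/2),.022).round(3))
f=d["side"]
im=np.array([(565,80),(598,97),(520,187),(487,172)],float)/2+[110,190]
ob=np.array([(.08,.025,.028),(.08,-.025,.028),(-.08,-.025,.028),(-.08,.025,.028)])
from scipy.optimize import least_squares
def M(p): return R.from_euler('ZY',[p[3],-np.pi/6]).apply(ob)+p[:3]
r=least_squares(lambda p:(proj(f,M(p))-im).ravel(),[.45,-.2,.06,0.])
print(r.x.round(3),r.fun.round(1)); print(M(r.x).round(3))
im2=np.array([(120,178),]) 
# salt, tumbler bases approx
print("mug",ray(f,(110+775/2,190+205/2),0).round(3))
f=pickle.load(open("f1.pkl","rb"))["side"]
print("tumbler",ray(f,(302,290),0).round(3),"salt",ray(f,(325,273),0).round(3))
E
```

```text
rb [0.543 0.093 0.022]
rf [0.444 0.096 0.022]
lf [0.486 0.471 0.022]
lb [0.574 0.442 0.022]
[ 0.54  -0.23   0.055 -0.461] [ 0.8 -0.6 -1.3 -0.3 -1.1  1.6  1.6 -0.7]
[[ 0.601 -0.233  0.119]
 [ 0.579 -0.277  0.119]
 [ 0.455 -0.216  0.039]
 [ 0.477 -0.171  0.039]]
mug [ 0.593 -0.529  0.   ]
tumbler [ 0.412 -0.047  0.   ] salt [ 0.497 -0.08   0.   ]
```

```bash
cat >> h.py <<'E'
def stoneR(yaw,pitch=np.pi/6): return R.from_euler('ZY',[yaw,-pitch])
def tool(Rs,s):  # tool z = -stone z, tool y = s*stone y
    m=Rs.as_matrix(); z=-m[:,2]; y=s*m[:,1]; return R.from_matrix(np.c_[np.cross(y,z),y,z]).as_quat()
E
python3 - <<'E'
from h import *
Rs=stoneR(-.461); c=np.array([.54,-.23,.055]); n=Rs.as_matrix()[:,2]
for s in (1,-1):
    q=tool(Rs,s); print(s,kinematics.ik(c+n*.2,q),kinematics.ik(c+n*.001,q))
    for hy in (np.pi/2-.1,-np.pi/2-.1):
        print(hy,kinematics.ik([.52,.32,.03],tool(stoneR(hy,0),s)))
s=1 if kinematics.ik(c+n*.2,tool(Rs,1)) is not None else -1
E
```

```text
1 [-0.69479302 -0.02343405  1.99440979  0.18822811  0.66752387 -1.92268262] [-0.64250548  0.47091023  1.91262178  0.36207338  0.25764541 -2.07951021]
1.4707963267948965 [ 3.60007311e-01  7.11587680e-01  1.43256922e+00 -4.44089210e-16
  9.97435751e-01 -2.68158534e+00]
-1.6707963267948966 [ 3.60007311e-01  7.11587680e-01  1.43256922e+00 -4.44089210e-16
  9.97435751e-01  4.60007311e-01]
-1 [-0.69479302 -0.02343405  1.99440979  0.18822811  0.66752387  1.21891003] [-0.64250548  0.47091023  1.91262178  0.36207338  0.25764541  1.06208244]
1.4707963267948965 [ 3.60007311e-01  7.11587680e-01  1.43256922e+00 -4.44089210e-16
  9.97435751e-01  4.60007311e-01]
-1.6707963267948966 [ 3.60007311e-01  7.11587680e-01  1.43256922e+00 -4.44089210e-16
  9.97435751e-01 -2.68158534e+00]
```

```bash
python3 - <<'E'
from h import *
Rs=stoneR(-.461); c=np.array([.54,-.23,.055]); n=Rs.as_matrix()[:,2]
env.reach(c+n*.2,tool(Rs,-1))
env.hold(.3); f=shot("wrist","w1"); shot("top","t3")
print(monitor.sense()["clock"],monitor.sense()["position"])
ob=np.array([(.08,.025,.028),(.08,-.025,.028),(-.08,-.025,.028),(-.08,.025,.028)])
print(proj(f,Rs.apply(ob)+c).round(0).tolist())
E
```

```text
4.9417 [ 0.45040407 -0.18561356  0.22820531]
[[282.0, 109.0], [353.0, 109.0], [348.0, 314.0], [287.0, 314.0]]
```

View pics/w1.png

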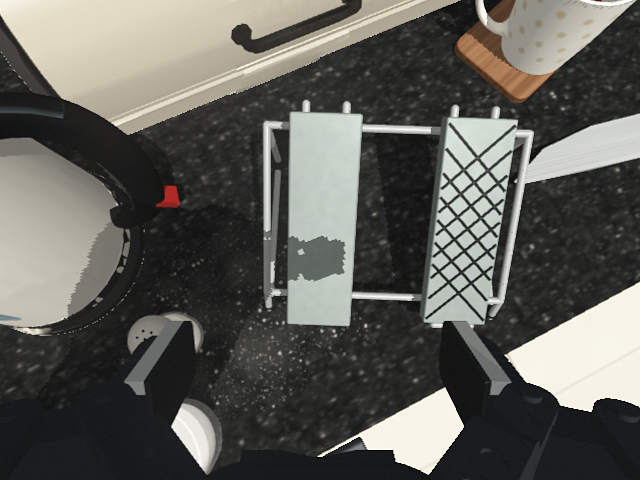

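The wrist view shows the whetstone's upper face with corners at (292,112), (362,115), (350,326) and (288,324). The grooved stone is to its right, and the salt shaker and tumbler are behind the left finger. I'll refit the stone pose and move to grasp.

```bash
python3 - <<'E'
from h import *
from scipy.optimize import least_squares
f=pickle.load(open("w1.pkl","rb"))
im=np.array([(292,112),(362,115),(350,326),(288,324)],float)
ob=np.array([(.08,.025,.028),(.08,-.025,.028),(-.08,-.025,.028),(-.08,.025,.028)])
fs=pickle.load(open("f2.pkl","rb"))["side"]
M=lambda p:stoneR(p[3],p[4]).apply(ob)+p[:3]
for fix in (True,False):
    r=least_squares(lambda p:np.r_[(proj(f,M(p))-im).ravel(),(p[4]-np.pi/6)*(1e4 if fix else 0)],[.54,-.23,.055,-.46,.52])
    print(r.x.round(4),r.fun.round(1))
    if fix: p=r.x
np.save("stone.npy",p)
Rs=stoneR(p[3]); n=Rs.as_matrix()[:,2]; q=tool(Rs,-1); c=p[:3]
print((c+n*.12).round(3),kinematics.ik(c+n*.002,q))
f=pickle.load(open("t3.pkl","rb"))
a=f["frame"][190:310,170:330]; cv2.imwrite("pics/t3c.png",cv2.resize(a,(800,600),interpolation=cv2.INTER_CUBIC)[:,:,::-1])
E
```

```text
[ 0.5301 -0.2301  0.0639 -0.4992  0.5236] [-1.5  0.6  1.6  0.1  0.4 -0.1 -0.4 -0.6 -0. ]
[ 0.5308 -0.2305  0.0588 -0.4994  0.4346] [-0.1  0.4  0.2 -0.2  0.6  0.1 -0.6 -0.4 -0. ]
[ 0.477 -0.201  0.168] [-0.64533926  0.43662423  1.93397397  0.28477327  0.26212982  1.16848603]
```

```bash
python3 - <<'E'
from h import *
p=np.load("stone.npy"); Rs=stoneR(p[3]); n=Rs.as_matrix()[:,2]; q=tool(Rs,-1); c=p[:3]
env.movel(c+n*.12,frame=q)
print(env.movel(c+n*.0,velocity=.08,guard=8), monitor.sense()["contact_force"].round(1))
env.close_gripper(60); s=monitor.sense(); print(s["finger_gap"],s["gripper_force"],s["contact_force"].round(1),s["position"]-c)
env.movel(c+n*.04,velocity=.06)
env.movel(c+n*.04+[-.02,0,.1],velocity=.15)
env.hold(.2); s=monitor.sense(); print(s["finger_gap"],s["gripper_force"],s["contact_force"].round(1),s["position"],s["clock"])
f=shot("wrist","w4"); g=shot("top","t4"); h=shot("side","s4")
u=int(proj(h,s["position"])[0,0]);v=int(proj(h,s["position"])[0,1])
a=cv2.resize(h["frame"][max(v-75,0):v+75,max(u-100,0):u+100],(400,300),interpolation=cv2.INTER_CUBIC)
b=cv2.resize(f["frame"],(400,300)); t=cv2.resize(g["frame"][190:310,170:330],(800,600)[:1]+(300,)) if 0 else cv2.resize(g["frame"][190:302,170:320],(400,300),interpolation=cv2.INTER_CUBIC)
cv2.imwrite("pics/m4.png",np.vstack([np.hstack([a,b]),np.hstack([t,t*0])])[:,:,::-1])
E
```

```text
False [ 0.4 -0.3  0.3]
0.5759178841276361 60.816476941108704 [-5.5  0.6  5.5] [-1.64822408e-04 -8.29078550e-05  4.01906121e-04]
0.5796302223215198 63.10233235359192 [ 0.4 -0.8 -5.2] [ 0.49241005 -0.22033043  0.19764633] 9.4833
```

View pics/m4.png

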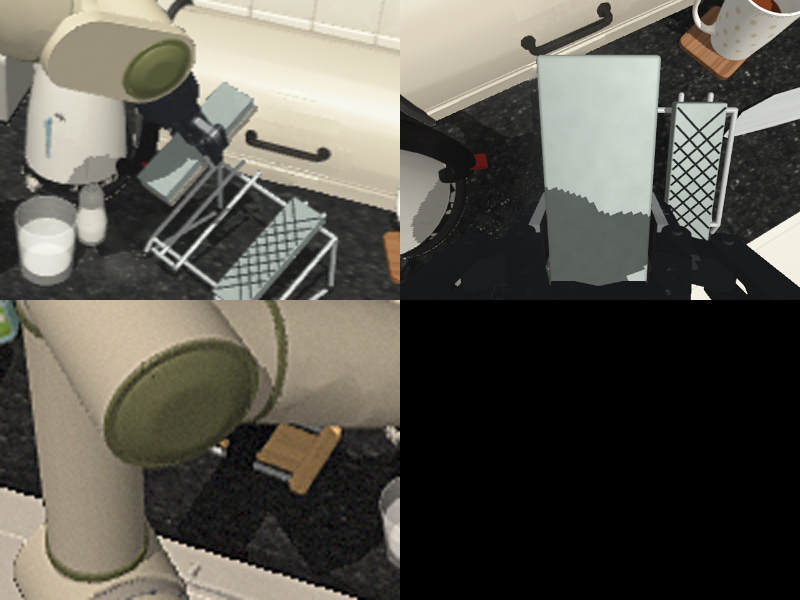

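The whetstone is held between the fingers. In the wrist frame its far edge runs (219,91)-(416,91), and the grooved stone is undisturbed. Next I'll level it and view the holder from beside it.

```bash
python3 - <<'E'
from h import *
from scipy.optimize import least_squares
f=pickle.load(open("w4.pkl","rb"))
p=np.load("stone.npy"); Rs=stoneR(p[3])
T=np.array([0.49241005,-0.22033043,0.19764633])
ob=np.array([(.08,.025,.028),(.08,-.025,.028)])
im=np.array([(219,91),(416,91)],float)
r=least_squares(lambda o:(proj(f,T+Rs.apply(ob+o))-im).ravel(),[0,0,0.])
print("stone origin rel TCP in stone axes",r.x.round(4),r.fun.round(1), f["mtx"][0,0])
np.save("inhand.npy",r.x)
q=tool(stoneR(np.pi/2-.1,0),-1)
env.movel([.40,-.19,.27],velocity=.2)
env.reach([.38,.06,.30],tool(stoneR(.5,0),-1))
env.reach([.41,.28,.30],q); env.hold(.3)
f=shot("wrist","w5"); print(monitor.sense()["clock"],monitor.sense()["position"])
E
```

```text
stone origin rel TCP in stone axes [ 0.0005  0.0001 -0.0007] [ 0.  0. -0. -0.] 418.8863185514633
12.6083 [0.41019857 0.27947833 0.30014393]
```

View pics/w5.png

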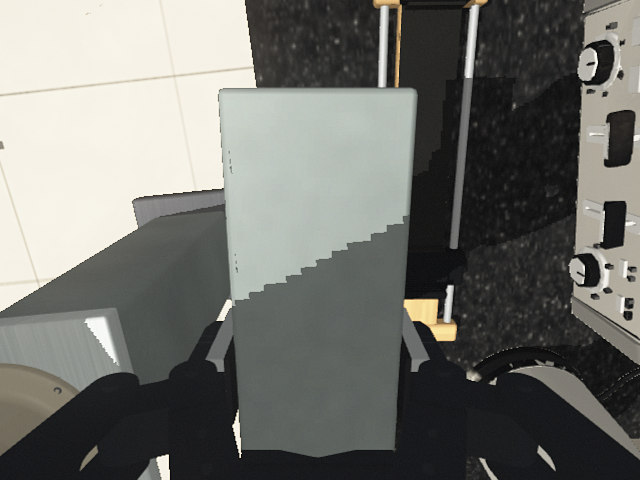

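The holder is right of the stone. Its +x rod runs (474,15)→(452,245), the -x rod is near (384,60), and the end block's near corner is at (456,340). The stone hides the rest.

```bash
python3 - <<'E'
from h import *
f=pickle.load(open("w5.pkl","rb"))
a,b=ray(f,(474,15),.015),ray(f,(453,245),.015); c=ray(f,(384,60),.015); e=ray(f,(456,340),.022)
d=(a-b)[:2]; d/=np.linalg.norm(d); xh=np.array([d[1],-d[0]])
print(a,b,c,e,"dir",d,"rod gap",xh@(a-c)[:2])
o=e[:2]+.227*d-.051*xh; print("origin",o,"rod x",xh@(a[:2]-o),xh@(b[:2]-o),xh@(c[:2]-o))
t=pickle.load(open("f2.pkl","rb"))["top"]
for pt in ((257,97),(232,142)):
    w=ray(t,(170+pt[0]/2,190+pt[1]/2),.022)[:2]-o; print("top rt end", xh@w,d@w)
for pt in ((197,80),(170,121)): # jaw dark block
    w=ray(t,(170+pt[0]/2,190+pt[1]/2),.04)[:2]-o; print("jaw", xh@w,d@w)
# jaw tab / stop in w5
for pt,z in (((430,250),.04),((430,300),.022),((484,6),.022)):
    w=ray(f,pt,z)[:2]-o; print(xh@w,d@w)
E
```

```text
[0.56872634 0.42954249 0.015     ] [0.5482494  0.21235711 0.015     ] [0.48532055 0.40021469 0.015     ] [0.54868893 0.10270349 0.022     ] dir [0.09386698 0.99558475] rod gap 0.08028461975961548
origin [0.51922192 0.33348844] rod x 0.04026954933101695 0.04026954933101695 -0.04001507042859852
top rt end 0.046234429058556986 -0.23765208071560165
top rt end -0.05218639409314139 -0.24346430478231493
jaw 0.023398932072376 -0.1398467820287429
jaw -0.06897816399291275 -0.14230085620180244
0.009285918703430086 -0.11539171605472713
0.018382836094802932 -0.17801748619962662
0.04607323459860385 0.10589484353109353
```

```bash
python3 - <<'E'
from h import *
d=np.array([.09387,.99558]); xh=np.array([d[1],-d[0]]); o=np.array([.5192,.3300])
np.save("holder.npy",np.r_[o,d])
yaw=np.arctan2(d[1],d[0]); q=tool(stoneR(yaw,0),-1)
P=o-.003*d
env.movel([*P,.20],velocity=.15,frame=q)
env.movel([*P,.04],velocity=.12); env.hold(.2)
g=env.movel([*P,.012],velocity=.02,guard=4); s=monitor.sense()
print(g,s["position"],s["contact_force"].round(1),s["clock"])
E
```

```text
True [0.51890091 0.32702319 0.019205  ] [-0.9 -0.9  6.4] 16.4583
```

```bash
python3 - <<'E'
from h import *
env.release(); env.hold(.2)
s=monitor.sense(); P=s["position"]; print(s["contact_force"].round(1),s["finger_gap"])
env.movel(P+[0,0,.08],velocity=.08)
env.movel([.47,.25,.30],velocity=.25); env.hold(.3)
f=shot("wrist","w6"); print(monitor.sense()["clock"])
E
```

```text
[ 0.2 -0.7 -1.2] 1.0040357080206053
19.6417
```

View pics/w6.png

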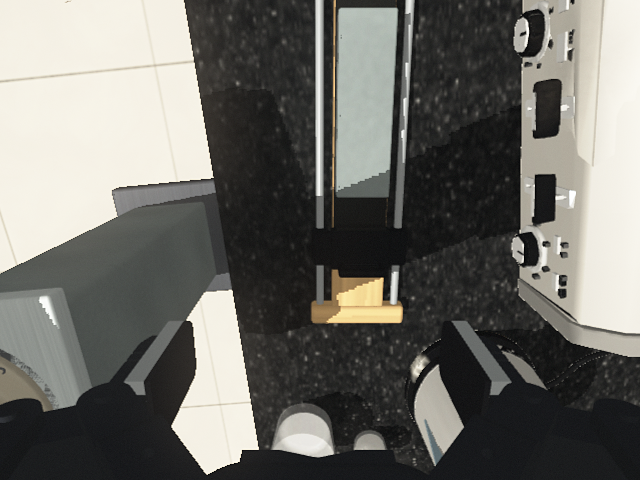

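The stone lies flat and central on the bed, its face spanning (338,8)-(392,197). The jaw tab's outer edge is near row 277 and the holder's end corners are at (312,322) and (403,321). The kettle is near (450,390), with the tumbler and shaker below it.

```bash
python3 - <<'E'
from h import *
f=pickle.load(open("w6.pkl","rb")); H=np.load("holder.npy"); o,d=H[:2],H[2:]; xh=np.array([d[1],-d[0]])
def hp(pt,z): w=ray(f,pt,z); return (w.round(3),"hx %.4f hy %.4f"%(xh@(w[:2]-o),d@(w[:2]-o)))
for n,pt,z in (("endL",(312,322),.022),("endR",(403,321),.022),("tabL",(339,277),.063),("tabR",(385,277),.063),("st",(338,8),.05),("st",(397,9),.05),("st",(390,198),.05),("st",(337,198),.05),("rodL",(319,200),.017),("rodR",(400,200),.017),
 ("kettle",(408,385),.1),("kettle0.2",(408,385),.2),("tumb",(305,405),.093),("salt",(369,432),.09)): print(n,*hp(pt,z))
q=monitor.sense()["ee_rot"]
for hy in (-.205,-.19,-.10): print(kinematics.ik([*(o+hy*d),.042],q))
E
```

```text
endL [0.45  0.112 0.022] hx -0.0484 hy -0.2239
endR [0.55  0.104 0.022] hx 0.0519 hy -0.2224
tabL [0.483 0.178 0.063] hx -0.0215 hy -0.1548
tabR [0.527 0.174 0.063] hx 0.0227 hy -0.1547
st [0.501 0.41  0.05 ] hx -0.0255 hy 0.0783
st [0.55  0.405 0.05 ] hx 0.0233 hy 0.0776
st [0.537 0.248 0.05 ] hx 0.0257 hy -0.0804
st [0.488 0.252 0.05 ] hx -0.0240 hy -0.0805
rodL [0.47  0.246 0.017] hx -0.0409 hy -0.0886
rodR [0.552 0.238 0.017] hx 0.0416 hy -0.0885
kettle [0.539 0.078 0.1  ] hx 0.0434 hy -0.2492
kettle0.2 [0.521 0.151 0.2  ] hx 0.0186 hy -0.1785
tumb [0.439 0.059 0.093] hx -0.0542 hy -0.2774
salt [0.5   0.019 0.09 ] hx 0.0100 hy -0.3117
[ 0.01985772  0.52885463  1.73137379 -0.00175117  0.88525317  0.11472206]
[ 4.92569651e-02  5.37754319e-01  1.71545468e+00 -1.59360383e-03
  8.92310621e-01  1.44012625e-01]
[ 2.15394164e-01  6.04760129e-01  1.59389244e+00 -7.07500681e-04
  9.47017664e-01  3.09561644e-01]
```

```bash
python3 - <<'E'
from h import *
t=pickle.load(open("f2.pkl","rb"))["top"]; H=np.load("holder.npy"); o,d=H[:2],H[2:]; xh=np.array([d[1],-d[0]])
for pt,z in (((285,85),0),((330,112),0),((370,105),0),((288,60),.03),((297,5),.2)):
    w=ray(t,(170+pt[0]/2,190+pt[1]/2),z); print(pt,w.round(3),"hx %.3f hy %.3f"%(xh@(w[:2]-o),d@(w[:2]-o)))
E
```

```text
(285, 85) [0.599 0.065 0.   ] hx 0.104 hy -0.256
(330, 112) [ 0.571 -0.025  0.   ] hx 0.085 hy -0.348
(370, 105) [ 0.607 -0.082  0.   ] hx 0.126 hy -0.402
(288, 60) [0.629 0.07  0.03 ] hx 0.133 hy -0.248
(297, 5) [0.601 0.042 0.2  ] hx 0.108 hy -0.279
```

The kettle is at least 50 mm clear of the gripper's path. Now the push.

```bash
cat > push.py <<'E'
from h import *
H=np.load("holder.npy"); o,d=H[:2],H[2:]; xh=np.array([d[1],-d[0]])
S=lambda: monitor.sense()
hy=lambda: d@(S()["position"][:2]-o)
F=lambda: -d@S()["contact_force"][:2]
P=lambda y,z=.042: [*(o+y*d),z]
E
python3 - <<'E'
from push import *
env.close_gripper(40)
env.movel(P(-.197,.20),velocity=.25)
print(env.movel(P(-.197),velocity=.12,guard=10)); env.hold(.3)
print("F0",F(),S()["clock"])
print(env.movel(P(-.14),velocity=.03,guard=3),"touch hy",hy(),F())
env.hold(.2); print(hy(),F(),S()["clock"])
E
```

```text
False
F0 -0.7374730948340157 22.95
True touch hy -0.1670333195569304 -0.46966147029249494
-0.16766455232443458 -0.36628712344609204 24.2167
```

```bash
python3 - <<'E'
from push import *
y=hy()
for a in (.012,.028,.040):
    print(env.movel(P(y+a),velocity=.03,guard=14),hy(),"F",F())
env.hold(.1); print(hy(),F(),S()["contact_force"].round(1),S()["clock"])
E
```

```text
False -0.15571210779569966 F 2.1960127242861582
False -0.13958416464369755 F 2.534256377990835
False -0.12789991784276475 F 4.070886874991319
-0.12788625737223022 4.6892381969416626 [-1.6 -4.6 -0.3] 26.1
```

```bash
python3 - <<'E'
from push import *
F0=F(); g=env.movel(P(hy()+.04),velocity=.006,guard=14-F0); print(g,F(),hy(),S()["clock"])
env.hold(.2); print(F(),hy())
E
```

```text
True 1.244711218847623 -0.10933507046719655 29.4917
0.39445442272304454 -0.10958625437187357
```

```bash
python3 - <<'E'
from push import *
y=hy()
for i in range(1,14):
    g=env.movel(P(y+.0005*i),velocity=.004,guard=15); f=F(); print(i,g,round(f,2),round(hy(),5))
    if f>14 or g: break
env.hold(.25); print(F(),hy(),S()["contact_force"].round(1),S()["clock"])
E
```

```text
1 False 3.01 -0.10931
2 False 6.16 -0.10928
3 False 8.79 -0.10927
4 False 12.25 -0.10924
5 False 16.61 -0.10922
16.15371157586477 -0.1092334185445523 [ -4.3 -15.8   1.7] 31.5583
```

The force climbs steeply with no movement, so the stone is on the stop. One small nudge to about 18 N, then I'll back off and check.

```bash
python3 - <<'E'
from push import *
y=hy()
p=S()["position"]
env.movel(P(-.10958+.0028),velocity=.004,guard=8); env.hold(.4); print(F(),hy())
env.movel(P(hy()-.03),velocity=.03)
env.movel(P(-.15,.15),velocity=.15)
env.movel([.45,.29,.30],velocity=.25); env.hold(.3)
f=shot("wrist","w7"); print(S()["clock"])
for n,pt in (("a",(0,0)),): pass
E
```

```text
18.11604690423929 -0.10922670504008891
35.5917
```

View pics/w7.png

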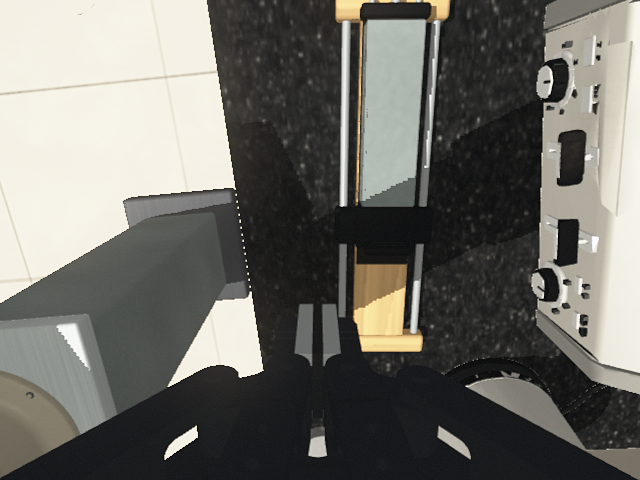

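The stone lies square and central between the stop (row 18) and the jaw (row 207), and the arm is clear of everything.

```bash
python3 -c "
from bench import job
print(job.hand_in())"
```

```text
the job is handed in; nothing more can be done
None
```

The whetstone lies flat, square and central on the holder bed, clamped between jaw and stop with about 18 N on the tab; the job was handed in at about 36 s, and no verdict came back.

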